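# Hold the parts washer's lid at its index mark

### The job

A piston has been left standing on the parts washer's sprung lid: first take it off and stand it upright on the floor of the drip tray, beside the bearing that lies there, and let go of it. Then lift the washer's lid by its handle until the pointer on the lid's end lines up with the black index arm on the quadrant, and finish while still holding it steady there, because the spring would shut it. Leave the index arm as it is set and the other things on the bench where they are.

Things in the scene. Friction and masses are not known exactly. Their poses are not given: they have to be found in the camera images.
- washer: The parts washer: a plain steel tank with a flat sprung lid, 280 mm (its x) by 240 mm (its y), lid top 142 mm above the bench. Does not move. Origin: centre of its underside. Its lid's hinge line runs along its x axis at y = +120 mm, z = 136 mm; the lid's free edge with the handle is on its -y side. On its +x end stands a quadrant arc (radius 135 mm about the hinge) with the index arm.
- lid (a joint): Lid angle in rad: 0 = shut, growing as the free edge rises (stop at 1.3). A spring hinge pulls it shut: at the handle about 7 N when shut, about 9 to 10 N at 0.7 rad; let go, it falls shut. The lid is a 12 mm plate, its mid-plane through the hinge line.
- lid_handle (a point): Middle of the lid's handle: a round bar 12 mm thick, 100 mm between its two posts' centres (posts 10 mm thick), parallel to the hinge line; 215 mm from the hinge line along the lid and 48 mm above the lid's mid-plane (42 mm over the lid's top face) when shut. Moves with the lid; axes as the washer's when shut.
- lid_hinge (a point): Point on the hinge line, midway along the washer. The lid swings about the x axis through it.
- lid_pointer (a point): Near the tip of the lid's pointer: a 6 mm square dark rod along the lid's +x end, pointing straight out from the hinge line in the lid's mid-plane; this point is 200 mm from the hinge line. Moves with the lid.
- index (a joint): Angle of the index arm in rad, measured from the lid's shut position about the same hinge line, growing upward: the lid is at the mark when joint lid equals this. Set somewhere from 0.36 to 0.76; a stiff friction joint, to be left as set.
- index_tip (a point): Round end button (18 mm) of the index arm, a black bar 165 mm long lying over the quadrant on the washer's +x end, 160 mm from the hinge line. It marks the wanted angle only; it does not stop or carry the lid.
- piston: Bare aluminium engine piston standing crown up on the closed lid: plain cylinder 54 mm across, 56 mm tall, about 0.3 kg, ring grooves near the top. Origin: centre of its underside; z along its axis.
- tray: Shallow grey drip tray, 280 (its x) x 200 (its y) mm, walls 5 mm thick and 30 mm high, floor 5 mm thick. Does not move. Origin: centre of its underside. A bearing ring lies in it somewhere.
- bearing: Bystander, to be left alone: the bearing ring, 62 mm across, 28 mm bore, 16 mm high, lying in the drip tray. Origin: centre of its underside.
- bottle: Bystander, to be left alone: green glass bottle, 66 mm across, 190 mm tall. Origin: at bench level under it.
- spray: Bystander, to be left alone: spray can, 60 mm across, 170 mm tall. Origin: at bench level under it.
- flange: Bystander, to be left alone: turned steel flange: disc 100 mm across, 10 mm thick, with a 50 mm boss, 30 mm high in all. Origin: at bench level under it.
- driver: Bystander, to be left alone: screwdriver lying on the bench. Origin: on the bench under its middle.
- gasket: Bystander, to be left alone: blue head gasket, flat plate 120 x 90 x 5 mm with two round holes. Origin: at bench level under it.
- torch: Bystander, to be left alone: inspection torch lying on the bench, 135 mm long, 40 mm across at the head. Origin: at bench level under it.
Mind the look-alikes: they are no part of the job. Of the things like the piston, leave any that is orange; of the rest the larger one is meant.

How it is judged:
On the way, in this order (a step that is already met when the one before it is completed fails the run):
1. the piston stands upright on the tray's floor, let go, the lid still shut (x of piston in the frame of tray between -0.115 and 0.115 m and y of piston in the frame of tray between -0.075 and 0.075 m and z of piston in the frame of tray below 0.012 m and angle between piston's own z axis and vertical below 0.15 rad and linear speed of piston below 0.02 m/s and contact force between the fingers and piston below 0.2 N and value of joint lid below 0.1 rad), for 0.2 s.
2. the lid is held by its handle at the index mark (angle between the y axis of lid_pointer and the y axis of index_tip, either way round below 0.07 rad and contact force between the fingers and washer above 3 N and distance between the grasp point and lid_handle below 0.045 m), for 0.5 s.
At the end, for the whole second after the job is handed in: The lid is still, within 0.07 rad (4 degrees) of the index arm, held by the gripper at its handle (over 3 N on the fingers, TCP within 45 mm of the handle). The piston stands upright (within 0.15 rad), released and still, on the tray's floor, its underside under 12 mm above the tray's (all of step 2 and x of piston in the frame of tray between -0.115 and 0.115 m and y of piston in the frame of tray between -0.075 and 0.075 m and z of piston in the frame of tray below 0.012 m and angle between piston's own z axis and vertical below 0.15 rad and linear speed of piston below 0.02 m/s and contact force between the fingers and piston below 0.2 N and velocity of joint lid between -0.1 and 0.1 rad/s and contact force between piston and washer below 0.1 N); the arm keeps its last pose, push and grip.
It fails at once if the lid is lifted while the piston is not yet in the tray (value of joint lid above 0.12 rad and distance between piston and tray above 0.16 m).
It fails at once if the index arm is shifted (distance of index_tip from where it was at the start of the episode above 0.008 m).
It fails at once if another thing on the bench is shifted by more than 30 mm or tipped over (distance of any of bearing, bottle, spray, flange, driver, gasket, torch from where it was at the start of the episode above 0.03 m or angle between any of bottle, spray's own z axis and vertical above 0.5 rad).
It also fails if it takes over 58 s, if anything falls off the work surface, if the arm or the gripper's body presses on something with over 40 N, if the wrist force passes 120 N, or if a joint passes its speed limit or range.

### The arm

A 6-joint arm with a two-finger parallel gripper is mounted at the origin on the work surface. World frame = base frame: x ahead of the robot, y to its left, z up, the work surface at z = 0. Lengths are in m, angles in rad, forces in N, time in s.
With the tool pointing down it reaches from about 0.425 to 1.125 m from the base axis. Payload 14.9 kg.
Tool frame: the origin (TCP) lies between the finger pads, 19 mm behind the fingertips; this is the grasp point; z points along the fingers, x is the direction in which the jaws open and shut, and the axes are right-handed (so a half turn about z gives the same grasp; the last joint's range is limited). The gripper opens to 91 mm and grips with 3 to 60 N. Pads are 32 mm wide; open, the fingers measure 118 mm over their backs; the gripper's body (76 mm by 178 mm) begins 60 mm behind the grasp point.
Start: joints at [1.136, 0.379, 1.734, -0, 1.028, -0.033], TCP at [0.274, 0.644, 0.233] pointing down, gripper open.
Joint ranges: [-2.77, 2.77], [-0.74, 2.19], [0, 2.66], [-1.06, 4.2], [0.31, 2.87], [-3.08, 3.08]. Speed limits (rad/s): [1.89, 1.89, 2.39, 3.14, 3.14, 3.14].

### API

Orientations are given as a unit quaternion [x, y, z, w].
In Python, from station import manip, vision, hand_in, nets gives the robot as it stands.
- The arm moves only by the tool move_arm, never from a script. Its argument "increments" is a list of rows, each a list of 7 numbers: the opening in per cent of the stroke, from 0 (shut) to 100 (fully open), then the shift along the tool's x, y, z in cm, then the turn, a rotation vector about the tool's x, y, z in rad. In form: [[grip, x, y, z, ax, ay, az], ...]. A call has 1 to 8 rows; each row is the pose to reach, as a shift and turn from the pose commanded when the call began, along the tool's axes at that moment; what a row does not reach only later rows make up. A row lasts 1/10 s, in which the tool goes at most 50 mm and 8.59 degrees, less where a joint would pass 70% of its speed; a pose out of reach is approached as far as the arm can. A call with a gripper value outside its range is refused whole. The fingers move at their own pace and stop on an object; "newtons" is the grip in N (left out, the last holds). Time passes only in rows, so rows that repeat a pose let the fingers close. It gives the time, the measured TCP pose, the force and the opening at its end, in the units of the state.
- manip.get_state(): the state, without advancing time (a new reading comes with each control period).
- vision.get_image(name): name is "scene" or "top"; returns a dict with "frame" (384x512x3 uint8, red, green, blue), "fx", "fy", "cx", "cy" (pixels), "T" (4x4, takes a point from camera to world coordinates). Camera axes: x right, y down, z forward; pixel columns grow to the right and rows downward; lengths in m; the calibration is good to about 2 mm. A picture is of the moment at which its call begins. There is no depth.
- hand_in(): hands the job in, once; it reports no verdict.
Trained networks look in a picture, given as the dict that the camera call returned (one of the last four; its "shot" number tells which), for a name from the list of things; names that differ only in an ending like _2 or _b are one class to them, and where a whole thing is asked for, a point or a joint stands for the part that bears it (a point fixed in the world has none). Each returns a list of dicts, best first, with "p" (0 to 1); they miss things now and then, are a little off and sometimes report something else, mostly with a low value. They report only what shows in the picture. A call takes as long as a camera call. They do not tell look-alikes from the thing itself.
- nets.look_for(label, picture): "point" ([column, row] as shares, 0 to 1, of the picture: columns of its width, rows of its height, amid what is visible of it).
- nets.cut_out(label, picture): "region" (384x512 bool, what is visible of it) and "point" ([column, row] as shares, 0 to 1, of the picture: columns of its width, rows of its height, amid what is visible of it).
- nets.tip_of(label, picture): "point" ([column, row] as shares, 0 to 1, of the picture: columns of its width, rows of its height: a listed point, or the origin of a listed thing).
The state is a dict: "clock": time; "qpos": joint angles; "qd": joint speeds; "joint_efforts": joint torques, N m; "position": TCP position; "orientation": TCP orientation; "contact_force": force on the tool from outside, world axes, zero at the start; "moment": the same for the moment, N m; "opening": finger opening in m.
Only numpy, scipy, OpenCV 4.12 (cv2) and the standard library are available. Lean on these libraries where they do the work, as an engineer would, in place of code of your own. Each camera call takes 0.05 s, during which the arm holds its last target. There are 200 camera calls.

## Working session

There is one attempt and no reset: what is moved stays moved. The work goes in short steps, Python scripts to look and compute and a tool call to move; the robot and the scene stay as the last step left them, time stands still between calls to the robot, and variables do not carry over. Pictures are saved under pics/ and viewed, about 8 in all and at most 12, crops included, and the job is handed in when it is done.

Besides the shell and the picture viewer there is one more tool, called after ">>>" as name(argument=value, ...), one argument or row to a line, values as JSON. move_arm: Moves the arm, as the interface text tells. Its arguments: {"type":"object","properties":{"increments":{"type":"array"},"newtons":{"type":"number"}},"required":["increments"]}

```bash
mkdir -p pics; ls; cat > h.py <<'E'
from station import manip, vision, hand_in, nets
import numpy as np, cv2
def px(v): return (np.array(v['point'])*[512,384]).round(1)
def ray(im,uv):
    T=np.array(im['T']); d=T[:3,:3]@np.array([(uv[0]-im['cx'])/im['fx'],(uv[1]-im['cy'])/im['fy'],1])
    return T[:3,3],d/np.linalg.norm(d)
def atz(im,uv,z):
    o,d=ray(im,uv); return o+d*(z-o[2])/d[2]
def proj(im,p):
    T=np.array(im['T']); c=T[:3,:3].T@(np.array(p)-T[:3,3]); return np.array([im['fx']*c[0]/c[2]+im['cx'],im['fy']*c[1]/c[2]+im['cy']])
def tri(a,ua,b,ub):
    o1,d1=ray(a,ua);o2,d2=ray(b,ub)
    s=np.linalg.lstsq(np.c_[d1,-d2],o2-o1,rcond=None)[0]
    p,q=o1+s[0]*d1,o2+s[1]*d2
    return (p+q)/2,np.linalg.norm(p-q)
E
python3 - <<'E'
from h import *
np.set_printoptions(precision=3,suppress=True)
S=vision.get_image("scene");P=vision.get_image("top")
for n,i in(("scene",S),("top",P)):
    cv2.imwrite(f"pics/{n}0.png",cv2.resize(i['frame'][:,:,::-1],(800,600),interpolation=cv2.INTER_CUBIC)); print(n,np.array(i['T'])[:3,3],i['fx'])
for l in("lid_handle","lid_hinge","lid_pointer","index_tip","piston","tray","bearing","washer"):
    a=[(px(v),round(v['p'],2)) for v in nets.tip_of(l,S)[:3]];b=[(px(v),round(v['p'],2)) for v in nets.tip_of(l,P)[:3]]
    print(l,a,b)
    if a and b: print('   tri',*tri(S,a[0][0],P,b[0][0]))
print(manip.get_state())
E
```

```text
pics
scene [ 1.213 -0.853  0.966] 449.39083705237414
top [ 0.375 -0.055  1.529] 456.2916572262365
lid_handle [(array([275. , 154.6]), 0.73)] []
lid_hinge [(array([326. , 150.9]), 0.93)] [(array([138.6, 189.3]), 0.93), (array([108.5, 212.9]), 0.7)]
   tri [0.502 0.309 0.124] 0.0016467227194673264
lid_pointer [(array([303.6, 189.9]), 0.59)] [(array([222. , 160.1]), 0.64)]
   tri [0.597 0.054 0.142] 0.0016085785075435767
index_tip [(array([334.3, 159.3]), 0.57)] [(array([261.3, 177.4]), 0.74), (array([190.6, 141.6]), 0.6)]
   tri [ 0.61  -0.012  0.292] 0.20040432301824151
piston [(array([284.5, 145.6]), 0.67), (array([226.9, 213.3]), 0.55)] [(array([169.1, 220.8]), 0.63), (array([115.3, 270.2]), 0.51), (array([258.5, 232.7]), 0.51)]
   tri [0.404 0.204 0.15 ] 0.009128717595617513
tray [(array([208.9, 253. ]), 0.67)] [(array([140.1, 189.4]), 0.59), (array([313.2, 203.7]), 0.58)]
   tri [ 0.419  0.129 -0.144] 0.5166841235686862
bearing [(array([218.3, 263. ]), 0.61)] [(array([317.4, 189.8]), 0.78), (array([141.2, 190.1]), 0.68)]
   tri [ 0.528 -0.253  0.008] 0.01467555432602859
washer [(array([294.1, 191.2]), 0.85)] [(array([183.3, 202.1]), 0.71)]
   tri [ 0.471  0.188 -0.004] 0.007883940314299984
{'clock': 0.9, 'qpos': array([ 1.136,  0.379,  1.734, -0.   ,  1.029, -0.033]), 'qd': array([ 0.001,  0.   ,  0.001,  0.001, -0.   , -0.   ]), 'joint_efforts': array([  0.001, -76.37 , -43.473,   0.065,   0.039,  -0.   ]), 'position': array([0.274, 0.644, 0.233]), 'orientation': array([ 0.834,  0.552, -0.   ,  0.   ]), 'contact_force': array([-0.348,  0.23 , -0.658]), 'moment': array([-0.004, -0.009, -0.026]), 'opening': 0.09111477924831247}
```

View pics/scene0.png

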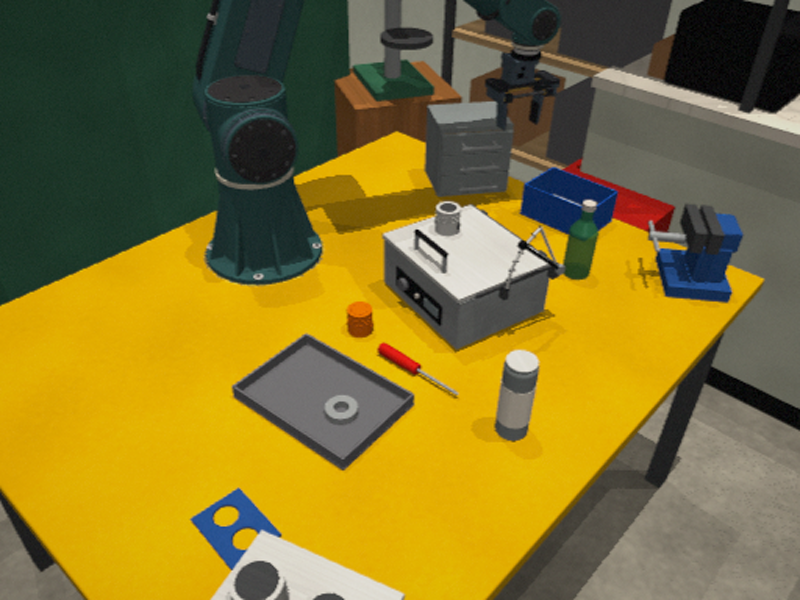

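View pics/top0.png

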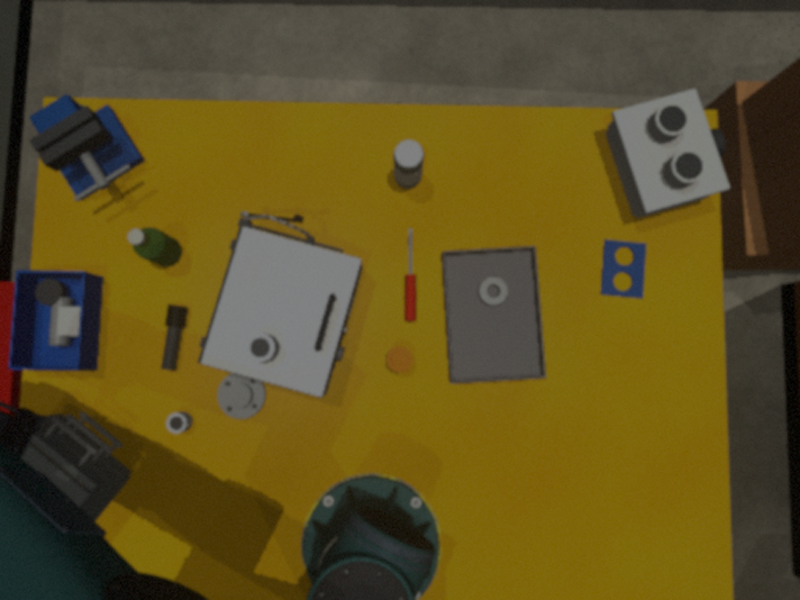

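The scene view shows the piston on the lid at about (447,217), the handle at (430,248), the index button at (522,245), and the tray with its bearing at (341,408). The orange piston at (360,320) and a small piston on the bench (top view 178,423) are the look-alikes. In the top view the real piston is at (263,347).

```bash
python3 - <<'E'
from h import *
np.set_printoptions(precision=4,suppress=True)
S=vision.get_image("scene");P=vision.get_image("top")
# lid: white region in top
f=P['frame'].astype(int)
hsv=cv2.cvtColor(P['frame'],cv2.COLOR_RGB2HSV)
m=((hsv[...,1]<50)&(hsv[...,2]>120)).astype(np.uint8)
m[:, :110]=0;m[:,250:]=0;m[:130]=0;m[265:]=0
n,l,st,c=cv2.connectedComponentsWithStats(m); k=1+st[1:,4].argmax()
cn=max(cv2.findContours((l==k).astype(np.uint8),0,2)[0],key=len)
r=cv2.minAreaRect(cn); print('lid rect',r,st[k])
W=[atz(P,b,.142)[:2] for b in cv2.boxPoints(r)]; print(np.array(W)); print('centre',atz(P,r[0],.142),[np.linalg.norm(W[i]-W[i-1]) for i in range(4)])
# tray
for l in("tray","piston","lid_handle","bearing"):
  for nm,im in(("S",S),("P",P)):
    for v in nets.cut_out(l,im)[:3]:
      g=v['region'].astype(np.uint8); cn=np.vstack(cv2.findContours(g,0,2)[0]); q=cv2.minAreaRect(cn)
      print(l,nm,round(v['p'],2),px(v),g.sum(),np.round(q[0],1),np.round(q[1],1),round(q[2],1), atz(P,q[0],{'tray':.03,'piston':.198,'lid_handle':.19,'bearing':.021}[l]) if nm=="P" else '')
print('idx',tri(S,(334.3,159.3),P,(190.6,141.6)))
a=S['frame'][115:215,240:380,::-1];b=P['frame'][125:265,115:245,::-1]
a=cv2.resize(a,(790,564),interpolation=cv2.INTER_CUBIC);cv2.imwrite("pics/cs.png",a)
cv2.imwrite("pics/ct.png",cv2.resize(b,(557,600),interpolation=cv2.INTER_CUBIC))
E
```

```text
lid rect ((179.6188507080078, 198.80398559570312), (78.30772399902344, 92.04074096679688), 16.29404640197754) [ 130  146  101  107 6514]
[[0.3717 0.3276]
 [0.6436 0.2615]
 [0.5793 0.0282]
 [0.31   0.0992]]
centre [0.4746 0.1793 0.142 ] [np.float64(0.23662068680617201), np.float64(0.279833379072548), np.float64(0.24199261320675977), np.float64(0.2785178151174832)]
tray S 0.86 [205.  251.7] 5218 [205.7 253.3] [103.9  66.2] 32.0 
tray P 0.67 [314.6 202.8] 4962 [315.4 201.5] [85.4 61.9] 85.9 [ 0.4816 -0.2485  0.03  ]
piston S 0.68 [282.  140.2] 376 [285.5 139.5] [23. 17.] 90.0 
piston S 0.64 [226.6 200.8] 335 [229.5 204. ] [22. 15.] 90.0 
piston P 0.72 [114.6 269.6] 192 [115.  270.5] [13. 16.] 90.0 [0.2615 0.3472 0.198 ]
piston P 0.65 [168.1 223.8] 329 [168. 223.] [18. 20.] 90.0 [0.3996 0.2009 0.198 ]
piston P 0.46 [258.5 229.6] 217 [256. 230.] [15.6 15.6] 45.0 [ 0.3838 -0.0548  0.198 ]
lid_handle S 0.75 [299.5 163.4] 3350 [297.3 160.7] [94.8 56.5] 40.8 
lid_handle P 0.91 [183.2 195.4] 7112 [180.6 198.3] [80.7 94.6] 16.1 [0.4726 0.1683 0.19  ]
bearing S 0.57 [219.8 264.2] 319 [217.5 262. ] [18. 21.] 90.0 
bearing P 0.78 [314.9 189.7] 198 [315.5 186.5] [17. 17.] 45.0 [ 0.5321 -0.25    0.021 ]
idx (array([0.6358, 0.1399, 0.2296]), np.float64(0.003268415507841273))
```

View pics/cs.png

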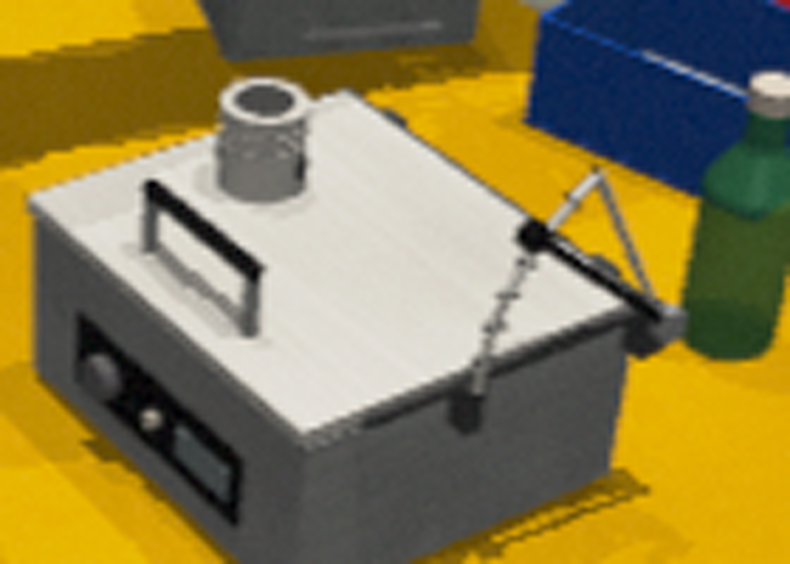

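View pics/ct.png

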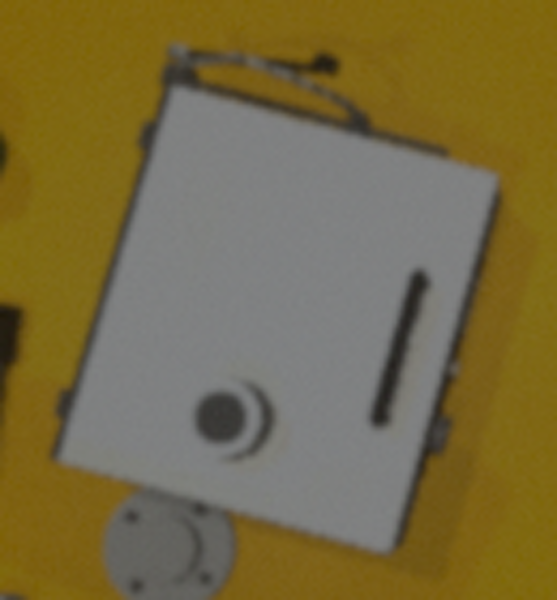

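The crops show the index button at scene crop (536,236) and top crop (326,64), the handle ends at top crop (420,275) and (380,422), and the piston bore centre at top crop (220,418) and scene crop (264,100). The index arm runs from the hinge knob up to the button.

```bash
python3 - <<'E'
from h import *
np.set_printoptions(precision=4,suppress=True)
S=vision.get_image("scene");P=vision.get_image("top")
ks=.1772; kt=.2334
s=lambda u,v:np.array([240+u*ks-.4,115+v*ks-.4]); t=lambda u,v:np.array([115+u*kt-.4,125+v*kt-.4])
h1,_=tri(S,s(260,270),P,t(420,275)); h2,_=tri(S,s(152,186),P,t(380,422)); print('handle tri',h1,h2,_)
a,b=atz(P,t(420,275),.190),atz(P,t(380,422),.190); print('handle z.19',a,b,(a+b)/2,np.linalg.norm(a-b),np.degrees(np.arctan2(*(a-b)[1::-1])))
it,e=tri(S,s(536,236),P,t(326,64)); print('idx',it,e)
pc,e=tri(S,s(264,100),P,t(220,418)); print('piston crown',pc,e,atz(P,t(220,418),.198),atz(S,s(264,100),.198))
for yaw in(-14.2,-15,-15.8):
  y=np.radians(yaw); ex=np.array([np.cos(y),np.sin(y)]);ey=np.array([-ex[1],ex[0]])
  c=np.array([.4746,.1793]); hng=c+.12*ey; d=it[:2]-hng
  print(yaw,'hinge',hng,'handle pred',hng-.215*ey,'idx along',-d@ey,d@ex,'ang',np.arctan2(it[2]-.136,-d@ey),np.hypot(it[2]-.136,d@ey))
  for z in np.linspace(0,0,1):
    for th in np.arange(.3,.8,.05):
      p=np.r_[hng+.158*ex-.16*np.cos(th)*ey,.136+.16*np.sin(th)]
      print('  ',round(th,2),proj(S,p)-s(536,236),proj(P,p)-t(326,64))
E
```

```text
handle tri [0.5036 0.0763 0.1877] [0.4024 0.1009 0.1871] 0.003054394471607257
handle z.19 [0.5024 0.0751 0.19  ] [0.4013 0.0995 0.19  ] [0.4518 0.0873 0.19  ] 0.10400005460574357 -13.556062594135255
idx [0.6383 0.1371 0.2424] 0.0008258970611116933
piston crown [0.4015 0.2061 0.2002] 0.0011696092374300895 [0.402  0.2069 0.198 ] [0.3988 0.2087 0.198 ]
-14.2 hinge [0.504  0.2956] handle pred [0.4513 0.0872] idx along 0.12072818762868276 0.16903925213870308 ang 0.722426250711334 0.1609272121492364
   0.3 [-13.029   17.8352] [12.0368 10.2013]
   0.35 [-12.1096  15.5234] [10.9138  9.5159]
   0.4 [-11.0944  13.1994] [9.6617 8.7985]
   0.45 [-9.9859 10.8702] [8.2821 8.0506]
   0.5 [-8.7869  8.543 ] [6.7768 7.2741]
   0.55 [-7.5005  6.2251] [5.1484 6.4706]
   0.6 [-6.1303  3.9237] [3.3998 5.6422]
   0.65 [-4.6802  1.6463] [1.5345 4.7911]
   0.7 [-3.1543 -0.6   ] [-0.4435  3.9195]
   0.75 [-1.5573 -2.808 ] [-2.5296  3.0298]
-15 hinge [0.5057 0.2952] handle pred [0.45   0.0875] idx along 0.11836796012511744 0.16903294195712676 ang 0.7322313661992158 0.1591642117631985
   0.3 [-13.6913  17.9815]
[... 285 characters left out ...]
 [-5.2702  1.8425] [2.2588 5.0281]
   0.7 [-3.7287 -0.3941] [0.291  4.1345]
   0.75 [-2.1148 -2.5919] [-1.7845  3.2212]
-15.8 hinge [0.5073 0.2948] handle pred [0.4487 0.0879] idx along 0.11600805079095944 0.16899367846859545 ang 0.7422537743471185 0.1574170898293344
   0.3 [-14.3591  18.1221] [13.3627 10.8942]
   0.35 [-13.4272  15.8204] [12.2538 10.1897]
   0.4 [-12.397   13.5081] [11.0168  9.4496]
   0.45 [-11.2707  11.192 ] [9.6533 8.6755]
   0.5 [-10.0512   8.8794] [8.1651 7.869 ]
   0.55 [-8.7417  6.5773] [6.5547 7.0321]
   0.6 [-7.3457  4.2932] [4.825  6.1667]
   0.65 [-5.8672  2.034 ] [2.9796 5.2751]
   0.7 [-4.3105 -0.1928] [1.0223 4.3596]
   0.75 [-2.68   -2.3803] [-1.0423  3.4228]
```

```bash
cat >> h.py <<'E'
from scipy.spatial.transform import Rotation as R
def rot(az,tilt=0):
    "tool down with tool x at azimuth az (deg), then tilted by tilt rad about washer x axis so that fingers swing to washer -y"
    x=np.array([np.cos(np.radians(az)),np.sin(np.radians(az)),0]);z=np.array([0,0,-1.]);y=np.cross(z,x)
    r=R.from_matrix(np.c_[x,y,z]); w=np.radians(az-90)
    return R.from_rotvec(-tilt*np.array([np.cos(w),np.sin(w),0]))*r
def inc(p,r,st=None):
    st=st or manip.get_state(); q=R.from_quat(st['orientation'])
    return np.r_[q.inv().apply(np.array(p)-st['position'])*100,(q.inv()*r).as_rotvec()].round(3)
E
python3 - <<'E'
from h import *
np.set_printoptions(precision=4,suppress=True)
print(inc((.4015,.2065,.27),rot(76)),rot(76).as_matrix()[:,0])
E
```

```text
[-35.295  28.876  -3.727  -0.     -0.     -0.157] [0.2419 0.9703 0.    ]
```

>>> move_arm(
  increments=[
    [100, -3, 2.5, -3.7, 0, 0, -0.05],
    [100, -7, 5.8, -3.7, 0, 0, -0.1],
    [100, -11, 9, -3.7, 0, 0, -0.157],
    [100, -15, 12.3, -3.7, 0, 0, -0.157],
    [100, -19, 15.6, -3.7, 0, 0, -0.157],
    [100, -23, 18.9, -3.7, 0, 0, -0.157],
    [100, -27, 22.1, -3.7, 0, 0, -0.157],
    [100, -31, 25.4, -3.7, 0, 0, -0.157],
  ],
)

```text
clock: 2.3
position: [0.3823, 0.2718, 0.27]
orientation: [0.788, 0.616, 0.0, 0.0]
contact_force: [0.3, 0.2, -0.3]
opening: 0.0913
```

```bash
python3 - <<'E'
from h import *
np.set_printoptions(precision=4,suppress=True)
print(inc((.4015,.2065,.27),rot(76)),inc((.4015,.2065,.174),rot(76)))
E
```

```text
[-5.869  3.442 -0.004  0.    -0.     0.   ] [-5.873  3.437  9.596  0.    -0.     0.   ]
```

>>> move_arm(
  increments=[
    [100, -4.8, 2.75, 0, 0, 0, 0],
    [100, -4.8, 2.75, 0, 0, 0, 0],
    [100, -4.8, 2.75, 0, 0, 0, 0],
    [100, -4.8, 2.75, 0, 0, 0, 0],
  ],
)

```text
clock: 2.7
position: [0.3973, 0.221, 0.2699]
orientation: [0.788, 0.615, 0.0, -0.0]
contact_force: [0.1, 0.2, 0.7]
opening: 0.0911
```

```bash
python3 - <<'E'
from h import *
np.set_printoptions(precision=4,suppress=True)
print(inc((.4015,.2065,.174),rot(76)))
P=vision.get_image("top");S=vision.get_image("scene")
a=cv2.resize(S['frame'][75:215,220:400,::-1],(720,560),interpolation=cv2.INTER_CUBIC);cv2.imwrite("pics/over.png",a)
E
```

```text
[-1.305  0.759  9.588  0.    -0.    -0.   ]
```

View pics/over.png

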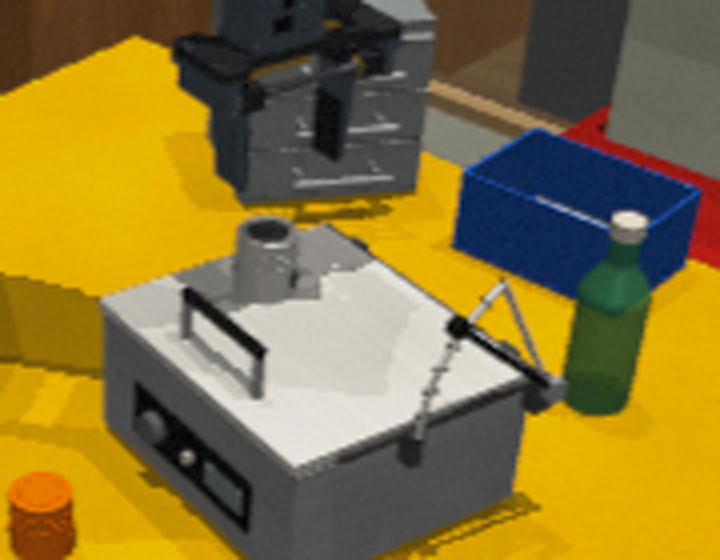

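The gripper hangs over the piston with nothing in between. It still has about 1.5 cm to go sideways before it goes down.

>>> move_arm(
  increments=[
    [100, -1.3, 0.76, 0, 0, 0, 0],
    [100, -1.3, 0.76, 3, 0, 0, 0],
    [100, -1.3, 0.76, 6, 0, 0, 0],
    [100, -1.3, 0.76, 8.5, 0, 0, 0],
    [100, -1.3, 0.76, 9.6, 0, 0, 0],
    [100, -1.3, 0.76, 9.6, 0, 0, 0],
  ],
)

```text
clock: 3.4
position: [0.4007, 0.2063, 0.1727]
orientation: [0.788, 0.616, -0.001, -0.0]
contact_force: [-0.3, 0.1, 0.5]
opening: 0.0909
```

```bash
python3 - <<'E'
from h import *
np.set_printoptions(precision=4,suppress=True)
print(manip.get_state()['position'],inc((.4015,.2065,.174),rot(76)))
E
```

```text
[0.4007 0.2063 0.1727] [ 0.039  0.076 -0.132 -0.002  0.002  0.001]
```

>>> move_arm(
  increments=[
    [0, 0, 0, 0, 0, 0, 0],
    [0, 0, 0, 0, 0, 0, 0],
    [0, 0, 0, 0, 0, 0, 0],
    [0, 0, 0, 0, 0, 0, 0],
    [0, 0, 0, 0, 0, 0, 0],
    [0, 0, 0, 0, 0, 0, 0],
  ],
  newtons=25,
)

```text
clock: 4.0
position: [0.4017, 0.206, 0.1741]
orientation: [0.788, 0.615, 0.0, 0.0]
contact_force: [0.0, -0.0, 4.7]
opening: 0.0535
```

>>> move_arm(
  increments=[
    [0, 0, 0, -1, 0, 0, 0],
    [0, 0, 0, -4, 0, 0, 0],
    [0, 0, 0, -8, 0, 0, 0],
    [0, 0, 0, -11, 0, 0, 0],
    [0, 0, 0, -11, 0, 0, 0],
  ],
)

```text
clock: 4.5
position: [0.403, 0.2065, 0.288]
orientation: [0.788, 0.615, 0.003, 0.001]
contact_force: [0.2, 0.7, -3.1]
opening: 0.0539
```

```bash
python3 - <<'E'
from h import *
np.set_printoptions(precision=4,suppress=True)
for p in((.43,.15),(.46,.1),(.475,.03),(.475,-.04),(.465,-.11),(.445,-.18),(.425,-.25)): print(inc((*p,.285),rot(76)))
E
```

```text
[-4.833  3.988  0.298  0.005 -0.004 -0.   ]
[-8.957  8.11   0.303  0.005 -0.004 -0.   ]
[-15.384  11.262   0.294   0.005  -0.004  -0.   ]
[-22.176  12.959   0.276   0.005  -0.004  -0.   ]
[-29.209  13.685   0.253   0.005  -0.004  -0.   ]
[-36.485  13.441   0.225   0.005  -0.004  -0.   ]
[-43.761  13.198   0.196   0.005  -0.004  -0.   ]
```

>>> move_arm(
  increments=[
    [0, -2, 2, 0, 0, 0, 0],
    [0, -5, 4.5, 0, 0, 0, 0],
    [0, -8.5, 7.5, 0, 0, 0, 0],
    [0, -12, 9.7, 0, 0, 0, 0],
    [0, -16, 11.4, 0, 0, 0, 0],
    [0, -20, 12.4, 0, 0, 0, 0],
    [0, -24.5, 13.2, 0, 0, 0, 0],
    [0, -29, 13.7, 0, 0, 0, 0],
  ],
)

```text
clock: 5.3
position: [0.4632, -0.1103, 0.2828]
orientation: [0.788, 0.616, -0.0, -0.001]
contact_force: [1.5, 0.7, -2.3]
opening: 0.0536
```

```bash
python3 - <<'E'
from h import *
np.set_printoptions(precision=4,suppress=True)
for p in((.425,-.25,.25),(.425,-.25,.037)): print(inc(p,rot(76)))
E
```

```text
[-14.481  -0.317   3.277  -0.001  -0.     -0.   ]
[-14.481  -0.286  24.577  -0.001  -0.     -0.   ]
```

>>> move_arm(
  increments=[
    [0, -4, -0.1, 0, 0, 0, 0],
    [0, -8, -0.2, 1, 0, 0, 0],
    [0, -12, -0.3, 3, 0, 0, 0],
    [0, -14.5, -0.3, 6, 0, 0, 0],
    [0, -14.5, -0.3, 10, 0, 0, 0],
    [0, -14.5, -0.3, 14, 0, 0, 0],
    [0, -14.5, -0.3, 17, 0, 0, 0],
    [0, -14.5, -0.3, 17, 0, 0, 0],
  ],
)

```text
clock: 6.1
position: [0.4232, -0.2469, 0.1097]
orientation: [0.788, 0.615, -0.001, -0.004]
contact_force: [0.5, 0.3, -2.5]
opening: 0.0537
```

```bash
python3 - <<'E'
from h import *
np.set_printoptions(precision=4,suppress=True)
print(inc((.425,-.25,.037),rot(76)))
S=vision.get_image("scene")
cv2.imwrite("pics/tray.png",cv2.resize(S['frame'][150:310,110:320,::-1],(787,600),interpolation=cv2.INTER_CUBIC))
E
```

```text
[-0.273  0.305  7.272 -0.007 -0.003 -0.001]
```

View pics/tray.png

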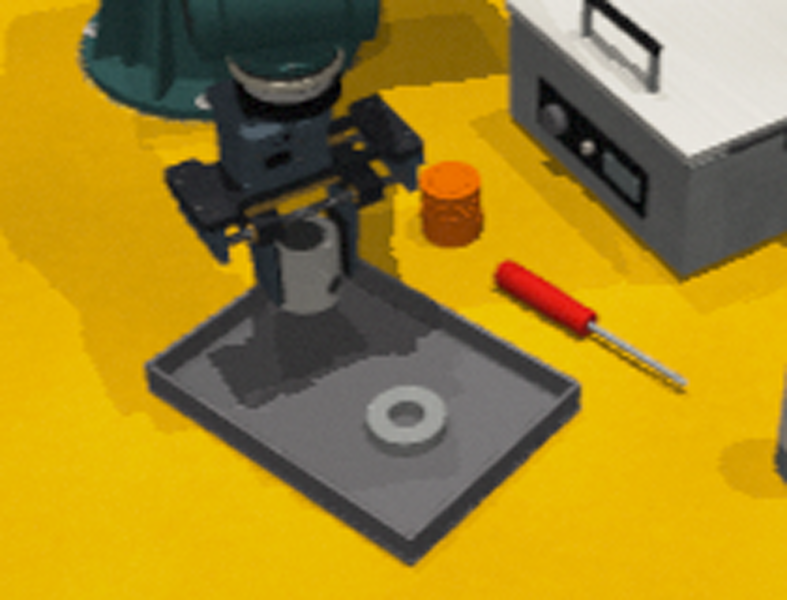

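The piston is upright in the jaws at about (308,265), over the tray's near end and clear of the bearing at (406,415).

>>> move_arm(
  increments=[
    [0, -0.2, 0.1, 2, 0, 0, 0],
    [0, -0.2, 0.1, 4, 0, 0, 0],
    [0, -0.2, 0.1, 6, 0, 0, 0],
    [0, -0.2, 0.1, 6.8, 0, 0, 0],
    [0, -0.2, 0.1, 7.0, 0, 0, 0],
    [0, -0.2, 0.1, 7.1, 0, 0, 0],
    [0, -0.2, 0.1, 7.1, 0, 0, 0],
  ],
)

```text
clock: 6.85
position: [0.4271, -0.2511, 0.0437]
orientation: [0.788, 0.616, 0.0, 0.001]
contact_force: [0.0, 0.1, -2.9]
opening: 0.0536
```

Still carrying the weight (-2.9 N), so the piston isn't down yet.

>>> move_arm(
  increments=[
    [0, 0, 0, 0.2, 0, 0, 0],
    [0, 0, 0, 0.4, 0, 0, 0],
    [0, 0, 0, 0.55, 0, 0, 0],
    [0, 0, 0, 0.65, 0, 0, 0],
    [0, 0, 0, 0.65, 0, 0, 0],
  ],
)

```text
clock: 7.35
position: [0.4268, -0.2509, 0.037]
orientation: [0.788, 0.615, 0.0, -0.0]
contact_force: [-4.5, 4.5, 18.2]
opening: 0.0535
```

>>> move_arm(
  increments=[
    [0, 0, 0, -0.1, 0, 0, 0],
    [100, 0, 0, -0.1, 0, 0, 0],
    [100, 0, 0, -0.1, 0, 0, 0],
    [100, 0, 0, -0.1, 0, 0, 0],
    [100, 0, 0, -0.1, 0, 0, 0],
    [100, 0, 0, -0.1, 0, 0, 0],
  ],
)

```text
clock: 7.95
position: [0.4265, -0.2508, 0.0372]
orientation: [0.788, 0.615, -0.0, -0.0]
contact_force: [-0.2, -0.7, -0.2]
opening: 0.09
```

>>> move_arm(
  increments=[
    [100, 0, 0, -2, 0, 0, 0],
    [100, 0, 0, -5, 0, 0, 0],
    [100, 0, 0, -9, 0, 0, 0],
    [100, 0, 0, -13, 0, 0, 0],
    [100, 0, 0, -17, 0, 0, 0],
    [100, 0, 0, -21, 0, 0, 0],
    [100, 0, 0, -24, 0, 0, 0],
  ],
)

```text
clock: 8.65
position: [0.4267, -0.2509, 0.2799]
orientation: [0.788, 0.615, 0.0, 0.001]
contact_force: [0.3, -0.5, 0.0]
opening: 0.0911
```

```bash
python3 - <<'E'
from h import *
np.set_printoptions(precision=4,suppress=True)
for p in((.46,-.15,.28),(.475,-.06),(.475,.02),(.4515,.0872,.28)): print(inc((*p[:2],.28),rot(76)))
S=vision.get_image("scene");P=vision.get_image("top")
a=cv2.resize(S['frame'][150:310,110:320,::-1],(394,300),interpolation=cv2.INTER_CUBIC);b=cv2.resize(P['frame'][150:250,270:370,::-1],(300,300),interpolation=cv2.INTER_CUBIC)
cv2.imwrite("pics/placed.png",np.hstack([a,b]))
E
```

```text
[10.599  0.782 -0.021  0.002  0.001 -0.   ]
[19.694  0.056 -0.028  0.002  0.001 -0.   ]
[27.456 -1.882 -0.038  0.002  0.001 -0.   ]
[33.406 -5.791 -0.049  0.002  0.001 -0.   ]
```

View pics/placed.png

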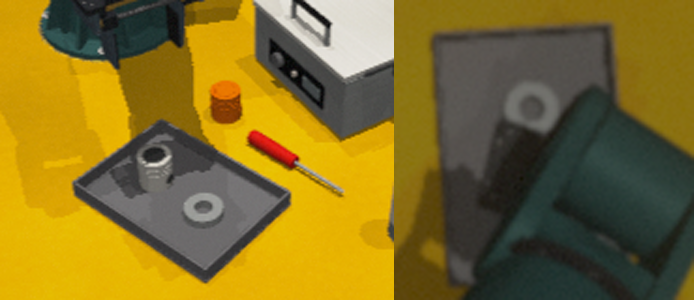

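The piston stands upright on the tray floor at about (155,168), free of the gripper and apart from the bearing. Next is the handle.

>>> move_arm(
  increments=[
    [100, 4, 0.6, 0, 0, 0, 0],
    [100, 8.5, 0.8, 0, 0, 0, 0],
    [100, 13, 0.6, 0, 0, 0, 0],
    [100, 17.5, 0.3, 0, 0, 0, 0],
    [100, 22, -0.5, 0, 0, 0, 0],
    [100, 26.5, -1.7, 0, 0, 0, 0],
    [100, 30.5, -3.6, 0, 0, 0, 0],
    [100, 33.4, -5.8, 0, 0, 0, 0],
  ],
)

```text
clock: 9.55
position: [0.4506, 0.0894, 0.2764]
orientation: [0.788, 0.616, -0.0, -0.0]
contact_force: [-0.3, 0.6, 0.1]
opening: 0.0914
```

>>> move_arm(
  increments=[
    [100, 0, 0, 0, 0, 0, 0],
  ],
)

```text
clock: 9.65
position: [0.4495, 0.09, 0.2762]
orientation: [0.787, 0.617, -0.001, -0.001]
contact_force: [0.2, -0.0, -0.9]
opening: 0.0914
```

```bash
python3 - <<'E'
from h import *
np.set_printoptions(precision=4,suppress=True)
print(inc((.4515,.0872,.184),rot(76)))
E
```

```text
[-0.223  0.281  9.217 -0.002  0.     0.003]
```

>>> move_arm(
  increments=[
    [100, -0.2, 0.28, 3, 0, 0, 0],
    [100, -0.2, 0.28, 6, 0, 0, 0],
    [100, -0.2, 0.28, 8.5, 0, 0, 0],
    [100, -0.2, 0.28, 9.3, 0, 0, 0],
    [100, -0.2, 0.28, 9.3, 0, 0, 0],
    [100, -0.2, 0.28, 9.3, 0, 0, 0],
  ],
)

```text
clock: 10.25
position: [0.454, 0.0845, 0.185]
orientation: [0.788, 0.615, 0.0, 0.0]
contact_force: [-0.1, 0.5, -0.2]
opening: 0.0907
```

>>> move_arm(
  increments=[
    [0, 0, 0, 0, 0, 0, 0],
    [0, 0, 0, 0, 0, 0, 0],
    [0, 0, 0, 0, 0, 0, 0],
    [0, 0, 0, 0, 0, 0, 0],
    [0, 0, 0, 0, 0, 0, 0],
    [0, 0, 0, 0, 0, 0, 0],
    [0, 0, 0, 0, 0, 0, 0],
    [0, 0, 0, 0, 0, 0, 0],
  ],
  newtons=50,
)

```text
clock: 11.05
position: [0.4535, 0.0847, 0.1842]
orientation: [0.788, 0.615, -0.0, -0.0]
contact_force: [0.4, -0.2, -0.1]
opening: 0.0302
```

>>> move_arm(
  increments=[
    [0, 0, 0, 0, 0, 0, 0],
    [0, 0, 0, 0, 0, 0, 0],
    [0, 0, 0, 0, 0, 0, 0],
    [0, 0, 0, 0, 0, 0, 0],
  ],
)

```text
clock: 11.45
position: [0.4546, 0.0889, 0.1844]
orientation: [0.789, 0.614, 0.004, -0.003]
contact_force: [7.5, 60.8, -15.6]
opening: 0.0108
```

```bash
python3 - <<'E'
from h import *
np.set_printoptions(precision=4,suppress=True)
st=manip.get_state(); p0=st['position']; print(p0,st['qpos'])
y=np.radians(-14.); ey=np.array([-np.sin(y),np.cos(y),0]); r0=rot(76)
H=p0+.215*ey; H[2]=.136; print(H)
for f in(0,1):
 for th in(.1,.2,.3,.4,.5,.6,.72):
  n=np.sin(th)*ey+np.cos(th)*np.array([0,0,1]); o=-np.cos(th)*ey+np.array([0,0,np.sin(th)])
  print(f,th,inc(H+.215*o+(p0[2]-.136)*n,rot(76,f*th),st))
E
```

```text
[0.4546 0.0889 0.1844] [ 0.1382  0.0701  2.2298  0.0114  0.8372 -1.1918]
[0.5066 0.2975 0.136 ]
0 0.1 [ 0.611 -0.    -2.116  0.001 -0.01  -0.004]
0 0.2 [ 1.43  -0.001 -4.161  0.001 -0.01  -0.004]
0 0.3 [ 2.45  -0.003 -6.114  0.001 -0.01  -0.004]
0 0.4 [ 3.659 -0.006 -7.956  0.001 -0.01  -0.004]
0 0.5 [ 5.046 -0.01  -9.667  0.001 -0.01  -0.004]
0 0.6 [  6.597  -0.014 -11.232   0.001  -0.01   -0.004]
0 0.72 [  8.653  -0.021 -12.893   0.001  -0.01   -0.004]
1 0.1 [ 0.611 -0.    -2.116  0.001 -0.11  -0.004]
1 0.2 [ 1.43  -0.001 -4.161  0.001 -0.21  -0.004]
1 0.3 [ 2.45  -0.003 -6.114  0.    -0.31  -0.004]
1 0.4 [ 3.659 -0.006 -7.956  0.    -0.41  -0.004]
1 0.5 [ 5.046 -0.01  -9.667  0.    -0.51  -0.004]
1 0.6 [  6.597  -0.014 -11.232  -0.     -0.61   -0.004]
1 0.72 [  8.653  -0.021 -12.893  -0.     -0.73   -0.004]
```

The fingers hold the bar (10.8 mm), but the commanded pose is about 4 mm off in tool x. I'll relieve that first.

>>> move_arm(
  increments=[
    [0, 0.25, 0, 0, 0, 0, 0],
    [0, 0.43, 0, 0, 0, 0, 0],
    [0, 0.43, 0, 0, 0, 0, 0],
    [0, 0.43, 0, 0, 0, 0, 0],
  ],
)

```text
clock: 11.85
position: [0.4546, 0.0893, 0.1843]
orientation: [0.788, 0.615, 0.001, -0.0]
contact_force: [2.1, 9.1, -2.2]
opening: 0.0106
```

Good. Next comes the first part of the lift, along the hinge arc.

>>> move_arm(
  increments=[
    [0, 0.25, 0, -0.8, 0, -0.04, 0],
    [0, 0.45, 0, -1.5, 0, -0.07, 0],
    [0, 0.65, 0, -2.1, 0, -0.1, 0],
    [0, 1.05, 0, -3.15, 0, -0.15, 0],
    [0, 1.45, 0, -4.15, 0, -0.2, 0],
    [0, 1.95, 0, -5.15, 0, -0.25, 0],
    [0, 2.45, 0, -6.1, 0, -0.3, 0],
    [0, 2.45, 0, -6.1, 0, -0.3, 0],
  ],
)

```text
clock: 12.65
position: [0.4606, 0.1125, 0.2456]
orientation: [0.779, 0.609, -0.119, 0.093]
contact_force: [3.3, -11.3, -2.7]
opening: 0.0108
```

```bash
cat >> h.py <<'E'
def arc(ths,st=None):
    st=st or manip.get_state(); y=np.radians(-14.); ey=np.array([-np.sin(y),np.cos(y),0]);k=np.array([0,0,1])
    H=np.array([.4546,.0893,0])+.215*ey; H[2]=.136
    d=st['position']-H; print('state pos',st['position'],'F',st['contact_force'],'r',np.hypot(d@ey,d[2]),'theta',np.arctan2(d[2],-d@ey)-np.arctan2(.0484,.215))
    for th in ths:
        n=np.sin(th)*ey+np.cos(th)*k;o=-np.cos(th)*ey+np.sin(th)*k
        print(th,inc(H+.215*o+.0484*n,rot(76,th),st))
E
python3 - <<'E'
from h import *
np.set_printoptions(precision=4,suppress=True)
arc((.3,.35,.4,.45,.5,.55,.6,.65,.72))
print(manip.get_state()['qpos'])
E
```

```text
state pos [0.4606 0.1125 0.2456] F [  3.3173 -11.3162  -2.6594] r 0.22025662005393035 theta 0.29928053702647983
0.3 [-0.009 -0.017 -0.018  0.     0.003  0.001]
0.35 [ 0.257 -0.017 -1.087  0.    -0.047  0.001]
0.4 [ 0.576 -0.016 -2.142  0.    -0.097  0.001]
0.45 [ 0.947 -0.016 -3.179  0.    -0.147  0.001]
0.5 [ 1.369 -0.015 -4.197  0.    -0.197  0.001]
0.55 [ 1.842 -0.015 -5.192  0.    -0.247  0.001]
0.6 [ 2.364 -0.014 -6.163  0.    -0.297  0.001]
0.65 [ 2.934 -0.014 -7.106  0.    -0.347  0.001]
0.72 [ 3.809 -0.013 -8.375  0.    -0.417  0.001]
[ 0.3232  0.0795  2.108  -0.2812  1.1359 -0.8615]
```

Tracking well: radius 0.220 and angle 0.299. Continuing to about 0.72.

>>> move_arm(
  increments=[
    [0, 0.26, 0, -1.1, 0, -0.05, 0],
    [0, 0.58, 0, -2.15, 0, -0.1, 0],
    [0, 0.95, 0, -3.2, 0, -0.15, 0],
    [0, 1.37, 0, -4.2, 0, -0.2, 0],
    [0, 1.84, 0, -5.2, 0, -0.25, 0],
    [0, 2.36, 0, -6.15, 0, -0.3, 0],
    [0, 2.93, 0, -7.1, 0, -0.35, 0],
    [0, 3.4, 0, -7.8, 0, -0.385, 0],
  ],
)

```text
clock: 13.45
position: [0.4743, 0.1659, 0.3094]
orientation: [0.742, 0.58, -0.265, 0.207]
contact_force: [7.4, -9.1, -5.2]
opening: 0.0108
```

>>> move_arm(
  increments=[
    [0, 0, 0, 0, 0, 0, 0],
    [0, 0, 0, 0, 0, 0, 0],
  ],
)

```text
clock: 13.65
position: [0.4743, 0.1655, 0.3091]
orientation: [0.742, 0.58, -0.265, 0.207]
contact_force: [6.5, -8.9, -4.1]
opening: 0.0108
```

```bash
python3 - <<'E'
from h import *
np.set_printoptions(precision=4,suppress=True)
arc((.72,))
S=vision.get_image("scene");P=vision.get_image("top")
for l in("lid_pointer","index_tip"):
    print(l,[(px(v),round(v['p'],2)) for v in nets.tip_of(l,S)[:3]],[(px(v),round(v['p'],2)) for v in nets.tip_of(l,P)[:3]])
cv2.imwrite("pics/up.png",cv2.resize(S['frame'][100:220,260:400,::-1],(700,600),interpolation=cv2.INTER_CUBIC))
E
```

```text
state pos [0.4743 0.1655 0.3091] F [ 6.5096 -8.9428 -4.1348] r 0.22033632755893884 theta 0.6825797656645478
0.72 [ 0.189 -0.064 -0.803  0.    -0.034  0.   ]
lid_pointer [(array([322.1, 151.8]), 0.87)] [(array([198. , 147.7]), 0.58)]
index_tip [(array([331.4, 158. ]), 0.66)] [(array([191.3, 140.3]), 0.47), (array([188., 200.]), 0.36), (array([175.2, 193. ]), 0.28)]
```

View pics/up.png

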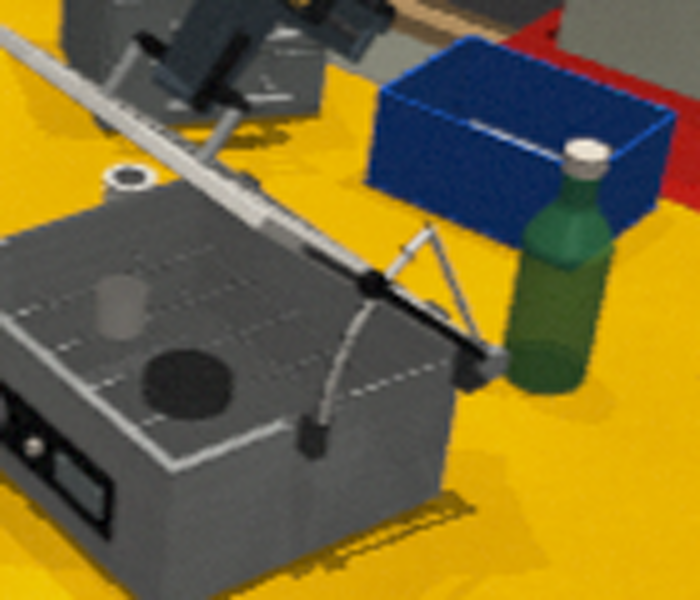

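The lid is up, with its dark pointer at about (330,262) running into the index button at (374,284). One numeric check of the pointer against the index.

```bash
python3 - <<'E'
from h import *
np.set_printoptions(precision=4,suppress=True)
S=vision.get_image("scene");P=vision.get_image("top")
y=np.radians(-14.); ex=np.array([np.cos(y),np.sin(y),0]);ey=np.array([-np.sin(y),np.cos(y),0])
H=np.array([.4546,.0893,0])+.215*ey; H[2]=.136
for n,a,b in(("pointer",(322.1,151.8),(198,147.7)),("index",(334.4,156.4),(190.9,139.9)),("index",(331.4,158),(191.3,140.3))):
    p,e=tri(S,a,P,b); d=p-H; print(n,p,e,'x',d@ex,'r',np.hypot(d@ey,d[2]),'ang',np.arctan2(d[2],-d@ey))
E
```

```text
pointer [0.6108 0.1123 0.258 ] 0.002388096265018656 x 0.14596502552257642 r 0.19717535410483736 ang 0.6672629303143656
index [0.6375 0.1367 0.2423] 0.0014957778272507466 x 0.16604132033846764 r 0.16385130041952112 ang 0.7056346181502151
index [0.6343 0.1337 0.2373] 0.0062755410454399625 x 0.1636278575476228 r 0.16357431137340278 ang 0.6679966622670672
```

The index reads about 0.71 and the lid 0.68, so I'll raise it by 0.03.

>>> move_arm(
  increments=[
    [0, 0.07, 0, -0.3, 0, -0.015, 0],
    [0, 0.14, 0, -0.6, 0, -0.028, 0],
    [0, 0.14, 0, -0.6, 0, -0.028, 0],
    [0, 0.14, 0, -0.6, 0, -0.028, 0],
    [0, 0.14, 0, -0.6, 0, -0.028, 0],
    [0, 0.14, 0, -0.6, 0, -0.028, 0],
    [0, 0.14, 0, -0.6, 0, -0.028, 0],
    [0, 0.14, 0, -0.6, 0, -0.028, 0],
  ],
)

```text
clock: 14.85
position: [0.4755, 0.1701, 0.3128]
orientation: [0.739, 0.577, -0.275, 0.215]
contact_force: [6.6, -8.9, -4.6]
opening: 0.0111
```

```bash
python3 - <<'E'
from h import *
np.set_printoptions(precision=4,suppress=True)
arc(()); st=manip.get_state(); print(st['qd'],st['opening'])
S=vision.get_image("scene")
a=cv2.resize(S['frame'][110:190,290:390,::-1],(450,360),interpolation=cv2.INTER_CUBIC);b=cv2.resize(S['frame'][210:300,140:270,::-1],(346,240),interpolation=cv2.INTER_CUBIC)
c=np.zeros((360,800,3),np.uint8);c[:,:450]=a;c[:240,454:]=b;cv2.imwrite("pics/end.png",c)
E
```

```text
state pos [0.4755 0.1701 0.3128] F [ 6.5551 -8.8815 -4.5652] r 0.22034168862507958 theta 0.7095110599180443
[-0.0003  0.0025 -0.0005  0.0009  0.0011  0.0006] 0.01105588726768598
```

View pics/end.png

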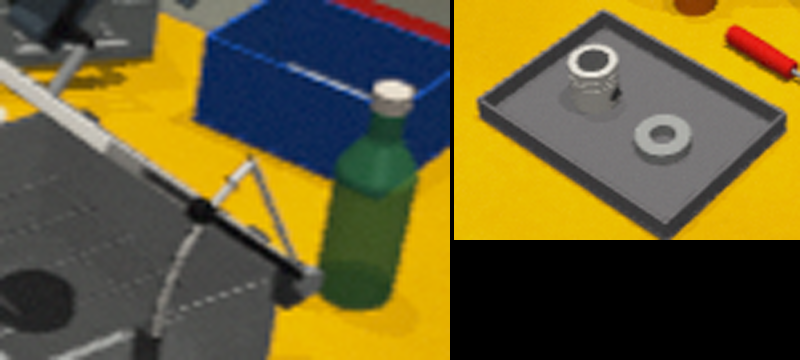

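The pointer at about (165,185) now runs in line with the index bar through its button at (200,210). The piston stands in the tray at (594,78), clear of the bearing.

```bash
python3 -c "
from h import *
hand_in()"
```

```text
the job is handed in; nothing more can be done
```

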